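Set the angle jig and start its clamp screw

TASK

Swing the steel stop arm of the angle jig by its black post until the notch in its tip faces the red index mark. Then start the clamp screw properly with its red crank handle: turn it backward (anticlockwise from above) until it drops off the thread start, then forward (clockwise) one full turn from there. Finish with the gripper still closed on the red handle, holding the screw there, and leave the tools lying around alone.

Things in the scene. Friction and masses are not known exactly. Their poses are not given: they have to be found in the camera images.
- mark (a point): Inner end of the red index mark, a flat stripe 6 mm wide and 24 mm long lying radially on the grey base plate, 162 mm from the jig's vertical axis (the screw axis); it does not move. Its y axis points outward from the jig axis, z up. Height 14 mm.
- notch (a point): Middle of the open notch (10 mm wide, between two 10 mm prongs) at the tip of the steel stop arm, on the arm's top, 158 mm from the jig axis, height 22 mm. Its y axis points along the arm, outward. The arm faces the mark when both y axes are parallel.
- post (a point): Point on the axis of the stop arm's upright black post, 55 mm above the table. The post is a cylinder 16 mm in diameter from 22 to 76 mm above the table, fixed to the arm 125 mm from the jig axis. The arm swings level about the jig axis and stays where it is left (1 N or so at the post moves it; 0.08 N m friction).
- swivel (a joint): Angle of the stop arm on the base plate, rad, growing anticlockwise from above; stops at -0.6 and 1.2.
- index (a joint): Angle of the red mark on the same scale: the notch faces the mark when joint swivel equals joint index. Fixed during a run.
- jig: Grey base plate, 270 x 290 x 12 mm, fixed. Origin on the table on the jig axis = screw axis; z up; the plate reaches 85 mm to -y and 205 mm to +y. A round aluminium threaded collar, radius 28 mm, stands about the axis to 50 mm height. A white line on the collar's top and the plate, in the -y direction, shows where the thread starts.
- crank (a joint): Turn of crank and screw, rad, counted over whole turns, growing clockwise from above (forward, screwing in); 0 when the crank arm points along the white line. Starts at 1.0 to 4.0, the screw resting on top of the thread. Single-start right-hand thread: turning backward lifts the screw 8 mm a turn until, at about -0.1, it runs off the thread start and, if not held up, falls 8 mm by its weight.
- screw (a joint): How far the screw has sunk, m, growing downward: 0 on the very start of the thread, 0.008 after the drop, 0.016 one forward turn later (8 mm a turn). 1 mm of axial play under the thread, otherwise it slides freely. Screw, crank and handle weigh 0.45 kg.
- handle: Middle of the red crank handle: upright cylinder, 18 mm in diameter, 54 mm long, turning freely on its own pin at the crank's end, 40 mm from the screw axis; it goes up and down with the screw. The crank arm's top is 29 mm below this point. About 1 N at the handle turns the screw. Height 115 mm less what joint screw reads.
- driver_grip (a point): Handle of a red screwdriver lying on the table: leave alone.
- spanner_grip (a point): Handle of a steel spanner lying on the table: leave alone.
- bin: Blue open plastic bin, 100 x 140 x 55 mm, origin under its centre: leave alone.
- glue: White glue bottle with orange cap, 52 mm in diameter, 130 mm high, origin under its centre: leave alone.

How it is judged (in metres and radians):
On the way, in this order (a step that is already met when the one before it is completed fails the run):
1. the stop arm's notch faces the red mark (angle between the y axis of notch and the y axis of mark, either way round below 0.06 rad), for 0.2 s.
2. the screw, turned backward, has dropped off the thread start (value of joint crank below 0.4 rad and value of joint screw above 0.0058 m), for 0.1 s.
At the end, for the whole second after the job is handed in: The notch faces the mark within 0.06 rad; the screw is in the thread one turn after its drop (crank 5.4 to 7.0 rad, sunk 13.5 to 18.5 mm), at rest; the gripper holds the red handle (over 2 N, grasp point within 30 mm of the handle's middle) (angle between the y axis of notch and the y axis of mark, either way round below 0.06 rad and value of joint crank between 5.4 and 7 rad and value of joint screw between 0.0135 and 0.0185 m and velocity of joint crank between -0.2 and 0.2 rad/s and contact force between the fingers and handle above 2 N and distance between the grasp point and handle below 0.03 m); the arm keeps its last pose, push and grip.
It fails at once if a bystander was disturbed (distance of any of driver_grip, spanner_grip, bin, glue from where it was at the start of the episode above 0.02 m).
It also fails if it takes over 61 s, if anything falls off the work surface, if the arm or the gripper's body presses on something with over 40 N, if the wrist force passes 120 N, or if a joint passes its speed limit or range.

ROBOT

A 6-joint arm with a two-finger parallel gripper is mounted at the origin on the work surface. World frame = base frame: x ahead of the robot, y to its left, z up, the work surface at z = 0. Lengths are in mm, angles in rad, forces in N, time in s.
With the tool pointing down it reaches from about 350 to 975 mm from the base axis. Payload 7.1 kg.
Tool frame: the origin (TCP) lies midway between the tips of the shut fingers; the grasp point (between the pads) lies 19 mm behind it; z points along the fingers, y is the line along which they close (so a half turn about z gives the same grasp; the last joint's range is limited). The gripper opens to 88 mm and grips with 3 to 60 N. Pads are 20 mm wide; open, the fingers measure 115 mm over their backs; the gripper's body (75 mm by 178 mm) begins 61 mm behind the grasp point.
Start: joints at [-1.263, 0.423, 1.63, -0, 1.089, -0.019], TCP at [200.651, -591.899, 222.675] pointing down, gripper open.
Joint ranges: [-3, 3], [-0.9, 2.11], [0.09, 2.58], [-1.31, 4.45], [0.11, 2.69], [-2.54, 2.54]. Speed limits (rad/s): [2.39, 2.39, 3.01, 3.14, 3.14, 3.14].

INTERFACE

Orientations are given as a rotation vector (axis times angle).
In Python, from workcell import ctrl gives the robot as it stands.
- The arm moves only by the shell command python3 -m inch 'ROWS' [OPENING]. ROWS is JSON, a list of rows, each an object with "xyz": the shift along the tool's x, y, z in mm, a list of three; "rot": the turn, a rotation vector about the tool's x, y, z in rad, a list of three. In form: [{"xyz": [dx, dy, dz], "rot": [ax, ay, az]}, ...]. A call has 1 to 12 rows; each row is the pose to reach, as a shift and turn from the pose commanded when the call began, along the tool's axes at that moment; what a row does not reach only later rows make up. A row lasts 1/12 s, in which the tool goes at most 41.7 mm and 7.16 degrees, less where a joint would pass 70% of its speed; a pose out of reach is approached as far as the arm can. A call with a gripper value outside its range is refused whole. OPENING is the closure in counts, from 0 (fully open) to 255 (shut), set as the call begins (- or left out, the last holds). The fingers move at their own pace and stop on an object; the grip force is fixed at half the most. Time passes only in rows, so rows that repeat a pose let the fingers close. It gives the time, the measured TCP pose, the force, the opening and the grip force at its end, in the units of the state.
- ctrl.get_obs(): the state, without advancing time (a new reading comes with each control period).
- ctrl.get_image(name): name is "scene" or "top" or "wrist"; returns the picture (480x640x3 uint8, red, green, blue); there is no depth.
- ctrl.camera_model(name): a dict with "fx", "fy", "cx", "cy" (pixels), "k1" (the pictures are not rectified: a ray, as slopes to the right and down, at radius r is drawn at 1 + k1 r^2 times it, then the intrinsics apply), "position" and "attitude" of the camera in the world. Camera axes: x right, y up, looking along -z (the intrinsics and any distortion apply to the point x, -y, -z); pixel columns grow to the right and rows downward; lengths in mm; the calibration is good to about 2 mm. A picture is of the moment at which its call begins: read the wrist's pose just before it. camera_model takes no time and is no camera call; for the wrist camera it gives the pose at the moment of the call.
- ctrl.close_job(): hands the job in; it is judged then, once.
The state is a dict: "t": time; "qpos": joint angles; "qvel": joint speeds; "joint_torque": joint torques, N m; "ee_pos": TCP position; "orientation": TCP orientation; "ft_force": force on the tool from outside, world axes, zero at the start; "moment": the same for the moment, N m; "width": finger opening in mm; "grasp_force": force on a finger pad.
Only numpy, scipy, OpenCV 4.12 (cv2) and the standard library are available. Lean on these libraries where they do the work, as an engineer would, in place of code of your own. Each camera call takes 0.05 s, during which the arm holds its last target. There are 200 camera calls.

## Working session

There is one attempt and no reset: what is moved stays moved. The work goes in short steps, Python scripts to look and compute and a shell command to move; the robot and the scene stay as the last step left them, time stands still between calls to the robot, and variables do not carry over. Pictures are saved under pics/ and viewed, at most 10 in all, crops included, and the job is handed in when it is done.

```bash
mkdir -p pics; ls; python3 - <<'E'
from workcell import ctrl
import cv2
o=ctrl.get_obs(); print(o)
for n in("top","scene"):
    im=ctrl.get_image(n); cv2.imwrite(f"pics/{n}0.png",im[:,:,::-1]); print(n,ctrl.camera_model(n))
E
```

```text
pics
{'t': 0.0, 'qpos': array([-1.26299257e+00,  4.23806210e-01,  1.63070546e+00, -1.00628944e-06,
        1.08859682e+00, -1.89811740e-02]), 'qvel': array([-0.0008202 , -0.00134703,  0.00029556,  0.00052475, -0.00011337,
       -0.00098913]), 'joint_torque': array([-1.63138749e-03, -5.44625795e+01, -2.73666519e+01,  6.42424542e-02,
        2.28151213e-02, -1.37766674e-04]), 'ee_pos': array([ 200.48894255, -591.3742241 ,  221.91724738]), 'orientation': array([-3.09827007e+00, -5.10788361e-01,  3.43881094e-04]), 'ft_force': array([ 0.17551491,  0.26535287, -0.12661437]), 'moment': array([ 0.03354352, -0.00523894,  0.030878  ]), 'grasp_force': 0.0, 'width': 87.74312800031493}
top {'fx': 459.7873712814762, 'fy': 459.7873712814762, 'cx': 317.45032389798087, 'cy': 246.70823335933244, 'k1': -0.08302885736783588, 'position': array([ 494.75302501,    3.95140069, 1075.02279693]), 'attitude': array([ 0.06995216, -0.08247931, -1.57585729])}
scene {'fx': 455.9995650190913, 'fy': 455.9995650190913, 'cx': 324.89541159168334, 'cy': 239.77009039005537, 'k1': -0.038708648471698796, 'position': array([1222.55463341, -301.00512661,  580.12677197]), 'attitude': array([0.84696191, 0.53856041, 1.00827964])}
```

View pics/top0.png

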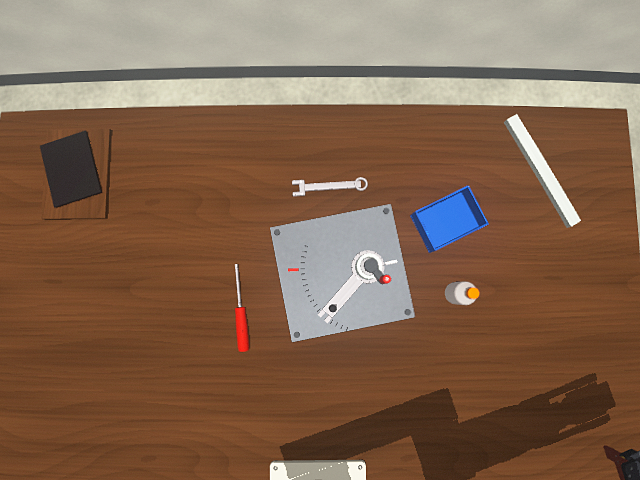

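View pics/scene0.png

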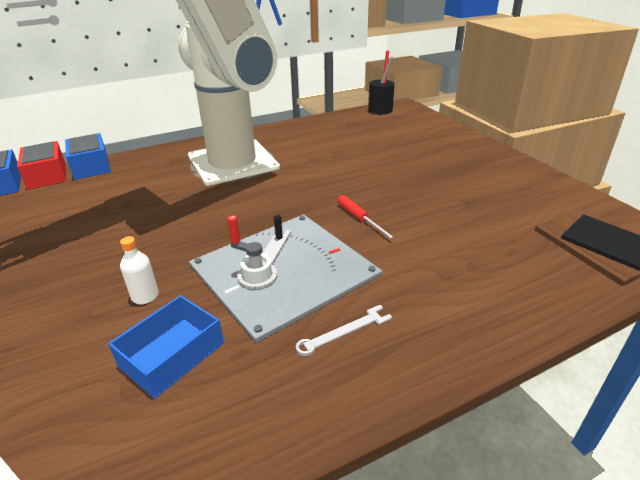

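The top view shows the jig at about (345, 270), with the red mark at (293, 270), the arm tip near (327, 317), the handle at (386, 280), and the white line at (391, 262). I'll enlarge it.

```bash
python3 - <<'E'
import cv2
im=cv2.imread("pics/top0.png")[198:348,265:425]
cv2.imwrite("pics/c1.png",cv2.resize(im,None,fx=4,fy=4,interpolation=cv2.INTER_CUBIC)[:600])
E
cat > h.py <<'E'
import numpy as np,cv2
from scipy.spatial.transform import Rotation as R
from workcell import ctrl
def ray(m,uv):
    K=np.array([[m['fx'],0,m['cx']],[0,m['fy'],m['cy']],[0,0,1]])
    p=cv2.undistortPoints(np.array([[uv]],float),K,np.array([m['k1'],0,0,0]))[0,0]
    return R.from_rotvec(m['attitude']).apply([p[0],-p[1],-1])
def at(m,uv,z):
    d=ray(m,uv);c=m['position'];return c+d*(z-c[2])/d[2]
E
```

```text
(no output)
```

View pics/c1.png

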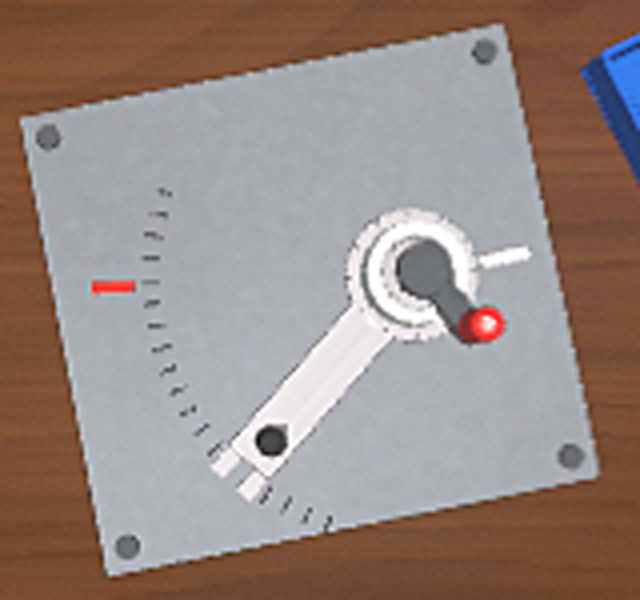

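The enlarged crop shows these features:
- Plate corners at (22,117), (503,25), (598,478) and (108,576).
- The mark from (135,288) to (92,287).
- The notch at (240,474), the post top at (272,440) and the handle top at (487,322).

```bash
python3 - <<'E'
from h import *
m=ctrl.camera_model("top")
P=lambda u,v,z:at(m,(265+(u+.5)/4-.5,198+(v+.5)/4-.5),z)[:2]
c=[P(*q,12) for q in((22,117),(503,25),(598,478),(108,576))]
# corners: c0 = +y,far ; c1=-y,far ; c2=-y,near; c3=+y,near ; jig +y ~ +Y world
ctr=np.mean(c,0); yd=(c[0]+c[3]-c[1]-c[2])/2; print("len",np.linalg.norm(yd),np.linalg.norm((c[0]+c[1]-c[2]-c[3])/2))
xd=(c[0]+c[1]-c[2]-c[3])/2
a1=np.arctan2(yd[1],yd[0]); a2=np.arctan2(xd[1],xd[0]); yaw=((a1-np.pi/2)+(a2))/2
print(a1-np.pi/2,a2)
y=np.array([-np.sin(a1-np.pi/2),np.cos(a1-np.pi/2)]); J=ctr-60*y
print("J",J,"ctr",ctr)
ang=lambda p:np.arctan2(*(p-J)[::-1])
for n,q in dict(markin=(135,288,12.5),markout=(92,287,12.5),notch=(240,474,22),post=(272,440,76),line=(528,253,12),handle=(487,322,139)).items():
    p=P(*q);print(n,p,np.linalg.norm(p-J),ang(p))
E
```

```text
len 287.30398331507666 269.2963521578928
0.18584703000276637 0.1849697525500286
J [ 550.57086685 -119.72390406] ctr [539.48412421 -60.75709867]
markin [545.13933842  39.56608002] 159.38256030425853 1.6048814882219657
markout [545.8659854   64.40814959] 184.19215263156897 1.5963424380693811
notch [438.57188084 -20.02269354] 149.9470047875702 2.414219804530082
post [459.55491761 -36.2144963 ] 123.52216076639587 2.399179176197816
line [ 563.91949342 -188.73779755] 70.29298205390627 -1.379736190035644
handle [ 520.5704153  -143.91518808] 38.5388805728497 -2.462983254051685
```

```bash
cat >> h.py <<'E'
def shift(p,yaw=None):
    "world TCP target (mm), closing-axis heading -> tool shift; assumes tool kept pointing down"
    o=ctrl.get_obs();r=R.from_rotvec(o['orientation'])
    out=r.inv().apply(np.array(p)-o['ee_pos']).round(1); w=None
    if yaw is not None:
        t=R.from_matrix(np.array([[-np.sin(yaw),np.cos(yaw),0],[np.cos(yaw),np.sin(yaw),0],[0,0,-1]]).T)
        w=(r.inv()*t).as_rotvec().round(3)
    print(out,w)
E
python3 -c "
from h import *
shift((458.3,-35.3,200),0.429);shift((458.3,-35.3,200),0.429+np.pi)"
```

```text
[ 422.7 -443.9   22.6] [-1.000e-03 -1.000e-03 -1.673e+00]
[ 422.7 -443.9   22.6] [-1.000e-03  1.000e-03  1.469e+00]
```

```bash
python3 -m inch '[{"xyz":[35,-37,2],"rot":[0,0,-0.12]},{"xyz":[70,-74,4],"rot":[0,0,-0.24]},{"xyz":[105,-111,6],"rot":[0,0,-0.36]},{"xyz":[140,-148,8],"rot":[0,0,-0.48]},{"xyz":[175,-184,9],"rot":[0,0,-0.6]},{"xyz":[210,-220,11],"rot":[0,0,-0.72]},{"xyz":[245,-257,13],"rot":[0,0,-0.84]},{"xyz":[280,-294,15],"rot":[0,0,-0.96]},{"xyz":[315,-330,17],"rot":[0,0,-1.08]},{"xyz":[350,-367,19],"rot":[0,0,-1.2]},{"xyz":[385,-404,21],"rot":[0,0,-1.32]},{"xyz":[422.7,-443.9,22.6],"rot":[0,0,-1.44]}]'
python3 -c "
from h import *
shift((458.3,-35.3,200),0.429);print(ctrl.get_obs()['qpos'])"
```

```text
t: 1.1
ee_pos: [411.2, -136.7, 204.1]
orientation: [1.986, 2.434, 0.0]
ft_force: [0.5, -0.8, -0.2]
width: 87.4
grasp_force: 0.0
[89.9 66.4  4.1] [ 0.     0.    -0.227]
[-3.48390949e-01  1.65767920e-01  2.05184329e+00  1.73206179e-05
  9.23909318e-01 -5.50071210e-01]
```

```bash
python3 -m inch '[{"xyz":[30,22,1],"rot":[0,0,-0.1]},{"xyz":[60,44,3],"rot":[0,0,-0.227]},{"xyz":[89.9,66.4,4],"rot":[0,0,-0.227]},{"xyz":[89.9,66.4,4],"rot":[0,0,-0.227]},{"xyz":[89.9,66.4,4],"rot":[0,0,-0.227]},{"xyz":[89.9,66.4,4],"rot":[0,0,-0.227]}]'
python3 - <<'E'
from h import *
m=ctrl.camera_model("wrist");im=ctrl.get_image("wrist");cv2.imwrite("pics/w1.png",im[:,:,::-1])
import pickle;pickle.dump(m,open("w1.pkl","wb"));print(m)
shift((458.3,-35.3,200),0.429)
E
```

```text
t: 1.6
ee_pos: [458.1, -37.6, 199.8]
orientation: [-1.704, -2.638, 0.001]
ft_force: [0.4, -0.6, 1.0]
width: 87.8
grasp_force: 0.0
{'fx': 331.08982640825525, 'fy': 331.08982640825525, 'cx': 318.4671158400782, 'cy': 239.05005881654645, 'k1': -0.03466626089798743, 'position': array([426.22075379,  33.56606417, 362.54580655]), 'attitude': array([-0.28395267, -0.06116574,  0.42054014])}
[ 2.5  1.5 -0.1] [-0.001 -0.    -0.007]
```

View pics/w1.png

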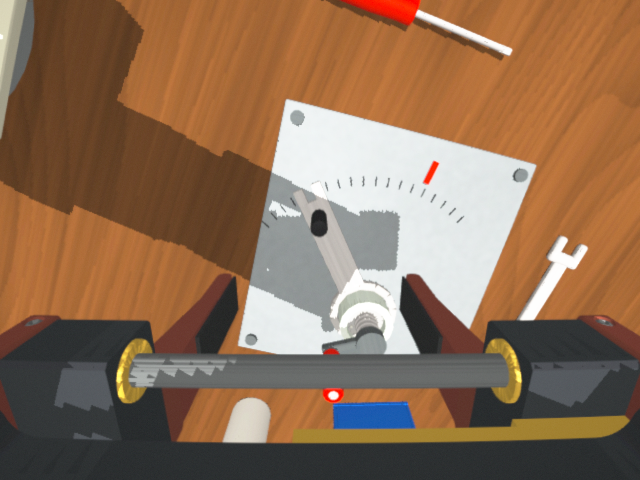

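The wrist view shows the post top at about (319, 216), the mark's inner end at (427, 184) and outer end at (435, 162), and the notch at about (308, 189).

```bash
python3 - <<'E'
from h import *
import pickle;m=pickle.load(open("w1.pkl","rb"));J=np.array([550.5,-119.7])
for n,u,z in (("post",(319,216),76),("in",(427,184),12.5),("out",(435,162),12.5),("notch",(308,189),22),("c",(286,99),12),("c",(536,165),12)):
    p=at(m,u,z)[:2];d=p-J;print(n,p,np.hypot(*d),np.arctan2(d[1],d[0]))
shift((458.3,-35.5,38),0.429);shift((458.3,-35.3,100))
E
```

```text
post [452.86600153 -24.31149472] 136.4967567224879 2.3678272887530913
in [548.47135845  41.2911842 ] 161.00396509357805 1.5833966079622641
out [544.89270207  64.65950593] 184.444759255016 1.6012019726053508
notch [435.911251   -14.00489117] 155.89110759289738 2.3965461196834723
c [380.51251504  57.08428291] 245.25176396830787 2.336596793931159
c [644.3547242  107.04869112] 245.40513070969948 1.178351961385753
[  2.2   1.6 161.9] [-0.001 -0.    -0.007]
[ 2.4  1.6 99.9] None
```

```bash
python3 -m inch '[{"xyz":[2.2,1.6,35],"rot":[0,0,0]},{"xyz":[2.2,1.6,70],"rot":[0,0,0]},{"xyz":[2.2,1.6,105],"rot":[0,0,0]},{"xyz":[2.2,1.6,140],"rot":[0,0,0]},{"xyz":[2.2,1.6,161],"rot":[0,0,0]},{"xyz":[2.2,1.6,161],"rot":[0,0,0]},{"xyz":[2.2,1.6,161],"rot":[0,0,0]}]'
python3 -m inch '[{"xyz":[0,0,0],"rot":[0,0,0]},{"xyz":[0,0,0],"rot":[0,0,0]},{"xyz":[0,0,0],"rot":[0,0,0]},{"xyz":[0,0,0],"rot":[0,0,0]},{"xyz":[0,0,0],"rot":[0,0,0]},{"xyz":[0,0,0],"rot":[0,0,0]},{"xyz":[0,0,0],"rot":[0,0,0]},{"xyz":[0,0,0],"rot":[0,0,0]},{"xyz":[0,0,0],"rot":[0,0,0]}]' 255
python3 - <<'E'
from h import *
J=np.array([550.5,-119.7]);o=ctrl.get_obs();d=o['ee_pos'][:2]-J;print(np.hypot(*d),np.arctan2(d[1],d[0]))
r=R.from_rotvec(o['orientation'])
for a in np.linspace(2.40,1.60,9):
    print(r.inv().apply(np.r_[J+125*np.array([np.cos(a),np.sin(a)]),o['ee_pos'][2]]-o['ee_pos']).round(1))
E
```

```text
t: 2.23
ee_pos: [458.0, -36.0, 38.6]
orientation: [-1.707, -2.634, 0.002]
ft_force: [-0.3, -0.3, 0.6]
width: 87.4
grasp_force: 0.0
t: 2.98
ee_pos: [459.2, -34.8, 39.1]
orientation: [-1.705, -2.638, -0.0]
ft_force: [0.0, 0.4, 0.4]
width: 31.1
grasp_force: 0.0
124.68186795111278 2.392924938743824
[-0.1 -0.9  0. ]
[ 4.3 10.8 -0. ]
[ 7.5 22.9 -0. ]
[ 9.4 35.2 -0. ]
[10.1 47.7 -0. ]
[ 9.6 60.2 -0. ]
[ 7.8 72.5 -0. ]
[ 4.8 84.7 -0. ]
[ 0.5 96.4 -0. ]
```

Not shut yet; I'll let it close the rest of the way.

```bash
python3 -m inch '[{"xyz":[0,0,0],"rot":[0,0,0]},{"xyz":[0,0,0],"rot":[0,0,0]},{"xyz":[0,0,0],"rot":[0,0,0]},{"xyz":[0,0,0],"rot":[0,0,0]},{"xyz":[0,0,0],"rot":[0,0,0]},{"xyz":[0,0,0],"rot":[0,0,0]}]' 255
python3 - <<'E'
from h import *
J=np.array([550.5,-119.7]);o=ctrl.get_obs();d=o['ee_pos'][:2]-J;print(np.hypot(*d),np.arctan2(d[1],d[0]))
E
```

```text
t: 3.48
ee_pos: [458.8, -34.8, 39.0]
orientation: [-1.705, -2.638, 0.0]
ft_force: [-0.9, 1.2, 0.6]
width: 16.0
grasp_force: 30.0
124.91028452974066 2.394683218579222
```

```bash
python3 -m inch '[{"xyz":[4.3,11,0],"rot":[0,0,0]},{"xyz":[7.5,23,0],"rot":[0,0,0]},{"xyz":[9.4,35,0],"rot":[0,0,0]},{"xyz":[10.1,47.7,0],"rot":[0,0,0]},{"xyz":[9.6,60,0],"rot":[0,0,0]},{"xyz":[7.8,72.5,0],"rot":[0,0,0]},{"xyz":[4.8,84.7,0],"rot":[0,0,0]},{"xyz":[0.5,96.4,0],"rot":[0,0,0]},{"xyz":[0.5,96.4,0],"rot":[0,0,0]},{"xyz":[0.5,96.4,0],"rot":[0,0,0]},{"xyz":[0.5,96.4,0],"rot":[0,0,0]},{"xyz":[0.5,96.4,0],"rot":[0,0,0]}]'
python3 - <<'E'
from h import *
J=np.array([550.5,-119.7]);o=ctrl.get_obs();d=o['ee_pos'][:2]-J;print(np.hypot(*d),np.arctan2(d[1],d[0]))
E
```

```text
t: 4.48
ee_pos: [547.2, 6.5, 38.8]
orientation: [1.705, 2.639, 0.002]
ft_force: [1.6, 6.9, -5.3]
width: 15.4
grasp_force: 30.0
126.23490546420072 1.597119684230945
```

Next I'll open, rise and look from above.

```bash
python3 -m inch '[{"xyz":[0,0,0],"rot":[0,0,0]},{"xyz":[0,0,0],"rot":[0,0,0]},{"xyz":[0,0,0],"rot":[0,0,0]},{"xyz":[0,0,0],"rot":[0,0,0]},{"xyz":[0,0,0],"rot":[0,0,0]},{"xyz":[0,0,0],"rot":[0,0,0]},{"xyz":[0,0,-35],"rot":[0,0,0]},{"xyz":[0,0,-70],"rot":[0,0,0]},{"xyz":[0,0,-105],"rot":[0,0,0]},{"xyz":[0,0,-140],"rot":[0,0,0]},{"xyz":[0,0,-140],"rot":[0,0,0]},{"xyz":[0,0,-140],"rot":[0,0,0]}]' 120
python3 - <<'E'
from h import *
m=ctrl.camera_model("wrist");im=ctrl.get_image("wrist");print(m)
import pickle;pickle.dump(m,open("w2.pkl","wb"))
cv2.imwrite("pics/w2.png",im[:,:,::-1])
cv2.imwrite("pics/w2c.png",cv2.resize(im[80:380,150:550,::-1],None,fx=2,fy=2,interpolation=cv2.INTER_CUBIC))
E
```

```text
t: 5.48
ee_pos: [548.3, 5.0, 181.4]
orientation: [1.703, 2.635, 0.004]
ft_force: [0.0, -0.3, 0.3]
width: 46.5
grasp_force: 0.0
{'fx': 331.08982640825525, 'fy': 331.08982640825525, 'cx': 318.4671158400782, 'cy': 239.05005881654645, 'k1': -0.03466626089798743, 'position': array([515.53934961,  76.18195372, 343.90601149]), 'attitude': array([-0.28517972, -0.06695111,  0.41871057])}
```

View pics/w2c.png

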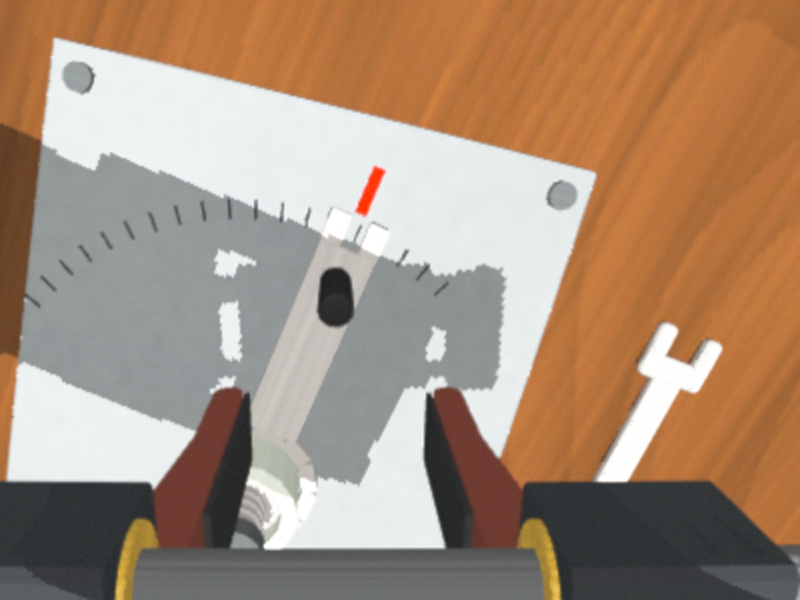

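The arm now points at the mark. Prong outer corners are at (331,208) and (390,231), the inner ones at (352,216) and (368,222). The mark runs from (362,214) to (378,168).

```bash
python3 - <<'E'
from h import *
import pickle;m=pickle.load(open("w2.pkl","rb"));J=np.array([550.5,-119.7])
P=lambda u,v,z:at(m,(150+(u+.5)/2-.5,80+(v+.5)/2-.5),z)[:2]
for n,u,z in (("post",(336,308),76),("in",(362,214),12.5),("out",(378,168),12.5),("tipO",(360.5,219.5),22),("tipI",(360,219),22)):
    p=P(*u,z);d=p-J;print(n,p,np.hypot(*d),np.arctan2(d[1],d[0]))
e=P(331,208,22)-P(390,231,22);print(np.hypot(*e),np.arctan2(e[1],e[0])-np.pi/2)
e=P(378,168,12.5)-P(362,214,12.5);print(np.hypot(*e),np.arctan2(e[1],e[0]))
E
```

```text
post [547.33622061   7.68872772] 127.42800889199444 1.5956268530601578
in [546.75163804  41.25117566] 160.9948171905957 1.5940809315940279
out [544.46445547  64.91307092] 184.71170443081297 1.6034776291198987
tipO [546.31111245  39.53011809] 159.2852073701737 1.5970973914296676
tipI [545.98749231  39.65135752] 159.41523725406222 1.5991067355329682
30.904514745522764 -4.660786254467073
23.77217894498975 1.667157961925086
```

```bash
python3 -c "
from h import *
shift((519.6,-144.8,181),0.429);shift((519.6,-144.8,99),0.429)"
```

```text
[-125.4  -86.5   -1.5] [ 0.001  0.001 -0.006]
[-125.4  -86.6   80.5] [ 0.001  0.001 -0.006]
```

```bash
python3 -m inch '[{"xyz":[-30,-21,0],"rot":[0,0,0]},{"xyz":[-60,-42,0],"rot":[0,0,0]},{"xyz":[-90,-63,0],"rot":[0,0,0]},{"xyz":[-125.4,-86.5,0],"rot":[0,0,0]},{"xyz":[-125.4,-86.5,0],"rot":[0,0,0]},{"xyz":[-125.4,-86.5,0],"rot":[0,0,0]},{"xyz":[-125.4,-86.5,0],"rot":[0,0,0]},{"xyz":[-125.4,-86.5,25],"rot":[0,0,0]},{"xyz":[-125.4,-86.5,25],"rot":[0,0,0]}]'
python3 - <<'E'
from h import *
m=ctrl.camera_model("wrist");o=ctrl.get_obs();im=ctrl.get_image("wrist")
s=ctrl.get_image("scene")
a=cv2.resize(im[:,:,::-1],(400,300));b=cv2.resize(s[180:330,170:370,::-1],(800,600),interpolation=cv2.INTER_CUBIC)
cv2.imwrite("pics/g1.png",b);cv2.imwrite("pics/g1w.png",im[:,:,::-1])
shift((519.6,-144.8,99),0.429)
E
```

```text
t: 6.28
ee_pos: [517.4, -142.7, 150.7]
orientation: [-1.7, -2.635, 0.002]
ft_force: [-1.9, -0.3, -0.1]
width: 46.1
grasp_force: 0.0
[-2.   0.3 54.1] [-0.002 -0.002 -0.004]
```

View pics/g1.png

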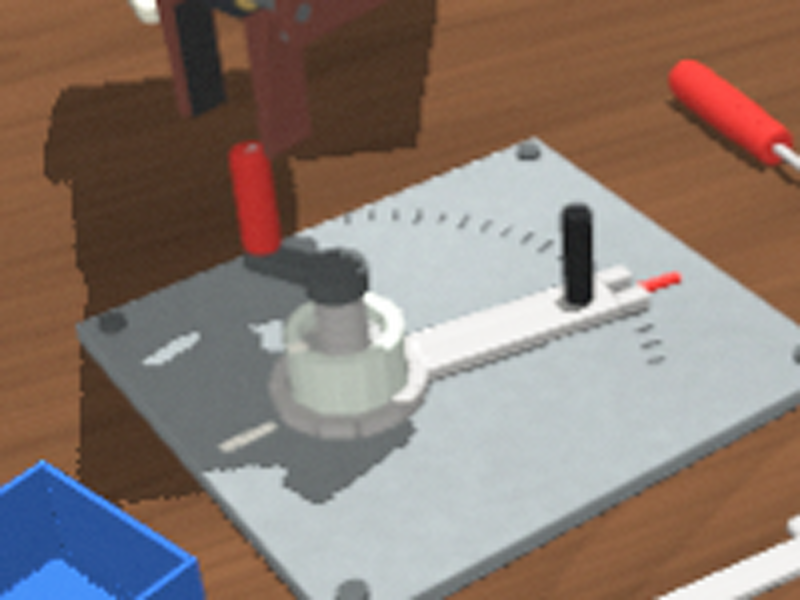

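The handle stands clear below the fingers, with its top at crop (251,150). The hub top is slightly above the crank arm. I'll check the handle position with this view.

```bash
python3 - <<'E'
from h import *
m=ctrl.camera_model("scene")
P=lambda u,v,z:at(m,(170+(u+.5)/4-.5,180+(v+.5)/4-.5),z)
print(P(251,150,140.6),P(259,248,86.6))
E
python3 -m inch '[{"xyz":[-1,0,20],"rot":[0,0,0]},{"xyz":[-2,0.3,40],"rot":[0,0,0]},{"xyz":[-2,0.3,52],"rot":[0,0,0]},{"xyz":[-2,0.3,52],"rot":[0,0,0]},{"xyz":[-2,0.3,52],"rot":[0,0,0]},{"xyz":[-2,0.3,52],"rot":[0,0,0]}]'
```

```text
[ 519.75519081 -142.37763428  140.6       ] [ 518.92768787 -145.56020791   86.6       ]
t: 6.88
ee_pos: [521.2, -146.3, 103.0]
orientation: [1.705, 2.638, 0.0]
ft_force: [0.7, -0.2, -0.0]
width: 46.3
grasp_force: 0.0
```

```bash
python3 -m inch '[{"xyz":[0,0,0],"rot":[0,0,0]},{"xyz":[0,0,0],"rot":[0,0,0]},{"xyz":[0,0,0],"rot":[0,0,0]},{"xyz":[0,0,0],"rot":[0,0,0]},{"xyz":[0,0,0],"rot":[0,0,0]},{"xyz":[0,0,0],"rot":[0,0,0]},{"xyz":[0,0,0],"rot":[0,0,0]},{"xyz":[0,0,0],"rot":[0,0,0]}]' 255
python3 - <<'E'
from h import *
J=np.array([550.5,-119.7]);o=ctrl.get_obs();p=o['ee_pos'];d=p[:2]-J;print(o['qpos'],np.hypot(*d),np.arctan2(d[1],d[0]))
r=R.from_rotvec(o['orientation'])
for c in np.r_[1.08:-.41:-.15]:
    a=-1.385-c
    print(round(c,2),r.inv().apply(np.r_[J+40*np.array([np.cos(a),np.sin(a)]),p[2]+(1.08-max(c,-.1))*8/6.283]-p).round(1))
E
```

```text
t: 7.55
ee_pos: [520.3, -146.6, 102.2]
orientation: [-1.705, -2.638, 0.001]
ft_force: [-2.4, -1.2, 4.8]
width: 17.4
grasp_force: 30.0
[-2.96499816e-01  4.75067407e-01  1.89381666e+00 -3.61872872e-04
  7.73053635e-01 -7.19250280e-01] 40.42176883716727 -2.4133599068861393
1.08 [ 2.1 -0.2  0. ]
0.93 [-3.6  1.8 -0.2]
0.78 [-8.9  4.5 -0.4]
0.63 [-13.7   8.1  -0.6]
0.48 [-18.   12.3  -0.8]
0.33 [-21.6  17.1  -1. ]
0.18 [-24.4  22.3  -1.2]
0.03 [-26.4  28.   -1.3]
-0.12 [-27.6  33.9  -1.5]
-0.27 [-27.8  39.9  -1.5]
```

```bash
python3 -m inch '[{"xyz":[-3.6,1.8,-0.2],"rot":[0,0,0]},{"xyz":[-8.9,4.5,-0.4],"rot":[0,0,0]},{"xyz":[-13.7,8.1,-0.6],"rot":[0,0,0]},{"xyz":[-18,12.3,-0.8],"rot":[0,0,0]},{"xyz":[-21.6,17.1,-1],"rot":[0,0,0]},{"xyz":[-24.4,22.3,-1.2],"rot":[0,0,0]},{"xyz":[-26.4,28,-1.3],"rot":[0,0,0]},{"xyz":[-27.6,33.9,-1.5],"rot":[0,0,0]},{"xyz":[-27.8,40,-1.5],"rot":[0,0,0]},{"xyz":[-27.8,40,-1.5],"rot":[0,0,0]},{"xyz":[-27.8,40,-1.5],"rot":[0,0,0]}]'
python3 - <<'E'
from h import *
J=np.array([550.5,-119.7]);p=ctrl.get_obs()['ee_pos'];d=p[:2]-J;print(np.hypot(*d),-1.385-np.arctan2(d[1],d[0]))
E
```

```text
t: 8.47
ee_pos: [570.5, -156.7, 103.5]
orientation: [1.703, 2.635, 0.0]
ft_force: [4.4, -6.6, -5.3]
width: 17.7
grasp_force: 30.0
42.05261530480727 -0.310930780278855
```

The downward force of about 5 N matches the screw's weight, so it has run off the thread and hangs in the grip. Now I'll lower it 8 mm.

```bash
python3 -m inch '[{"xyz":[0,0,2],"rot":[0,0,0]},{"xyz":[0,0,4],"rot":[0,0,0]},{"xyz":[0,0,6],"rot":[0,0,0]},{"xyz":[0,0,7],"rot":[0,0,0]},{"xyz":[0,0,8],"rot":[0,0,0]},{"xyz":[0,0,8],"rot":[0,0,0]},{"xyz":[0,0,8],"rot":[0,0,0]},{"xyz":[0,0,8],"rot":[0,0,0]}]'
python3 - <<'E'
from h import *
J=np.array([550.5,-119.7]);o=ctrl.get_obs();p=o['ee_pos'];d=p[:2]-J;print(np.hypot(*d),-1.385-np.arctan2(d[1],d[0]))
E
```

```text
t: 9.13
ee_pos: [570.5, -156.8, 96.2]
orientation: [1.703, 2.635, 0.001]
ft_force: [2.0, -5.5, 1.3]
width: 17.5
grasp_force: 30.0
42.10776486651946 -0.3086168237554292
```

The screw has dropped and now rests on the thread. Next are the forward rows.

```bash
cat > f.py <<'E'
from h import *
import sys
J=np.array([550.5,-119.7]);o=ctrl.get_obs();p=o['ee_pos'];d=p[:2]-J
c0=-1.385-np.arctan2(d[1],d[0]);k=float(sys.argv[1]);c0+=2*np.pi*round((k-c0)/2/np.pi);end=float(sys.argv[2])
print("r",np.hypot(*d),"crank",c0)
r=R.from_rotvec(o['orientation'])
r=R.from_rotvec([1.704,2.637,0])
for c in np.linspace(c0,end,13)[1:]:
    a=-1.385-c
    print(r.inv().apply(np.r_[J+40*np.array([np.cos(a),np.sin(a)])-p[:2],-(c-c0)*8/6.283]).round(1))
E
python3 f.py -0.3 1.86
```

```text
r 42.10776486651946 crank -0.3086168237554292
[ 2.2 -7.4  0.2]
[  3.7 -14.4   0.4]
[  6.4 -21.1   0.7]
[ 10.2 -27.3   0.9]
[ 15.1 -32.6   1.1]
[ 20.8 -36.9   1.3]
[ 27.3 -40.2   1.5]
[ 34.2 -42.2   1.7]
[ 41.4 -43.    2. ]
[ 48.6 -42.4   2.2]
[ 55.6 -40.6   2.4]
[ 62.1 -37.6   2.6]
```

```bash
python3 -m inch '[{"xyz":[2.2,-7.4,0.2],"rot":[0,0,0]},{"xyz":[3.7,-14.4,0.4],"rot":[0,0,0]},{"xyz":[6.4,-21.1,0.7],"rot":[0,0,0]},{"xyz":[10.2,-27.3,0.9],"rot":[0,0,0]},{"xyz":[15.1,-32.6,1.1],"rot":[0,0,0]},{"xyz":[20.8,-36.9,1.3],"rot":[0,0,0]},{"xyz":[27.3,-40.2,1.5],"rot":[0,0,0]},{"xyz":[34.2,-42.2,1.7],"rot":[0,0,0]},{"xyz":[41.4,-43,2],"rot":[0,0,0]},{"xyz":[48.6,-42.4,2.2],"rot":[0,0,0]},{"xyz":[55.6,-40.6,2.4],"rot":[0,0,0]},{"xyz":[62.1,-37.6,2.6],"rot":[0,0,0]}]'; python3 f.py 1.7 4.03
```

```text
t: 10.13
ee_pos: [511.9, -113.9, 93.8]
orientation: [1.702, 2.633, 0.004]
ft_force: [12.3, -3.5, -4.2]
width: 17.5
grasp_force: 30.0
r 38.99162658630634 crank 1.9059215439755235
[6.1 3.5 0.2]
[10.9  8.8  0.4]
[14.6 14.8  0.7]
[17.2 21.3  0.9]
[18.6 28.3  1.1]
[18.8 35.3  1.4]
[17.7 42.3  1.6]
[15.4 49.   1.8]
[12.  55.2  2.1]
[ 7.5 60.7  2.3]
[ 2.2 65.3  2.5]
[-3.9 68.9  2.8]
```

```bash
python3 -m inch '[{"xyz":[6.1,3.5,0.2],"rot":[0,0,0]},{"xyz":[10.9,8.8,0.4],"rot":[0,0,0]},{"xyz":[14.6,14.8,0.7],"rot":[0,0,0]},{"xyz":[17.2,21.3,0.9],"rot":[0,0,0]},{"xyz":[18.6,28.3,1.1],"rot":[0,0,0]},{"xyz":[18.8,35.3,1.4],"rot":[0,0,0]},{"xyz":[17.7,42.3,1.6],"rot":[0,0,0]},{"xyz":[15.4,49,1.8],"rot":[0,0,0]},{"xyz":[12,55.2,2.1],"rot":[0,0,0]},{"xyz":[7.5,60.7,2.3],"rot":[0,0,0]},{"xyz":[2.2,65.3,2.5],"rot":[0,0,0]},{"xyz":[-3.9,68.9,2.8],"rot":[0,0,0]}]'; python3 f.py 4 6.2
```

```text
t: 11.13
ee_pos: [572.9, -88.2, 90.1]
orientation: [-1.705, -2.637, -0.001]
ft_force: [-2.8, 7.9, 5.6]
width: 17.2
grasp_force: 30.0
r 38.66480063386211 crank 3.9444188526284716
[-6.1  4.3  0.3]
[-13.4   6.2   0.5]
[-20.9   6.6   0.8]
[-28.3   5.7   1. ]
[-35.5   3.3   1.3]
[-42.1  -0.3   1.5]
[-47.8  -5.1   1.7]
[-52.6 -10.9   2. ]
[-56.2 -17.4   2.2]
[-58.6 -24.6   2.5]
[-59.5 -32.    2.7]
[-59.1 -39.5   2.9]
```

```bash
python3 -m inch '[{"xyz":[-6.1,4.3,0.3],"rot":[0,0,0]},{"xyz":[-13.4,6.2,0.5],"rot":[0,0,0]},{"xyz":[-20.9,6.6,0.8],"rot":[0,0,0]},{"xyz":[-28.3,5.7,1],"rot":[0,0,0]},{"xyz":[-35.5,3.3,1.3],"rot":[0,0,0]},{"xyz":[-42.1,-0.3,1.5],"rot":[0,0,0]},{"xyz":[-47.8,-5.1,1.7],"rot":[0,0,0]},{"xyz":[-52.6,-10.9,2],"rot":[0,0,0]},{"xyz":[-56.2,-17.4,2.2],"rot":[0,0,0]},{"xyz":[-58.6,-24.6,2.5],"rot":[0,0,0]},{"xyz":[-59.5,-32,2.7],"rot":[0,0,0]},{"xyz":[-59.1,-39.5,2.9],"rot":[0,0,0]}]'
python3 -m inch '[{"xyz":[0,0,0],"rot":[0,0,0]},{"xyz":[0,0,0],"rot":[0,0,0]},{"xyz":[0,0,0],"rot":[0,0,0]},{"xyz":[0,0,0],"rot":[0,0,0]}]'
python3 f.py 6.2 6.2|head -1
python3 - <<'E'
from h import *
s=ctrl.get_image("scene");cv2.imwrite("pics/e.png",cv2.resize(s[180:330,170:370,::-1],(800,600),interpolation=cv2.INTER_CUBIC))
E
```

```text
t: 12.13
ee_pos: [560.8, -160.6, 87.4]
orientation: [1.705, 2.637, -0.001]
ft_force: [3.1, -2.4, 4.4]
width: 17.9
grasp_force: 30.0
t: 12.47
ee_pos: [559.9, -160.6, 87.5]
orientation: [-1.705, -2.638, 0.003]
ft_force: [0.5, -7.0, 4.0]
width: 17.4
grasp_force: 30.0
r 41.96355242064726 crank 6.241937219812414
```

View pics/e.png

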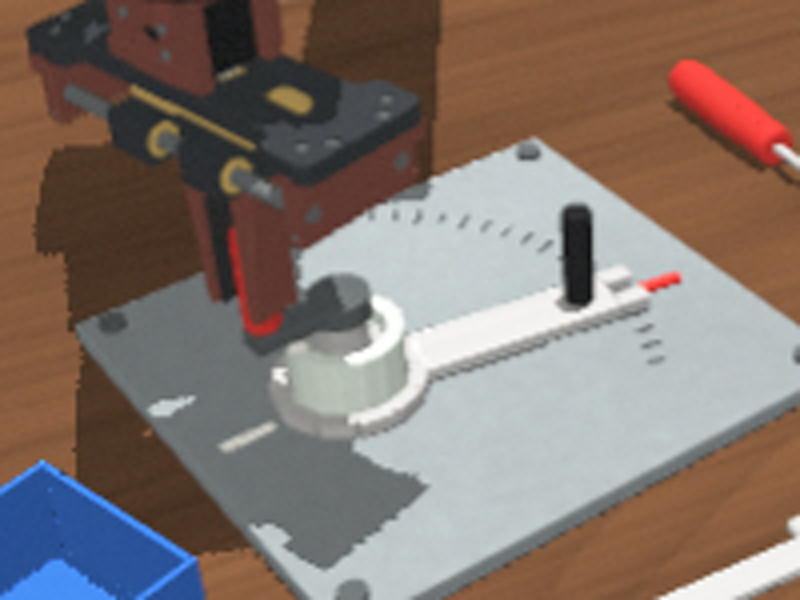

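The hub has sunk about 14 mm compared with the earlier view (25 px, where the 54 mm handle spans about 95 px). That matches one turn in the thread. The handle is gripped and the arm still faces the mark, so I'm handing it in.

```bash
python3 -c "
from workcell import ctrl
print(ctrl.close_job())"
```

```text
the job is handed in; nothing more can be done
None
```

I handed the job in at about 12.5 s, but the hand-in gave no verdict: by my measurements the notch faces the mark to about 0.01 rad, the screw dropped off the thread start and then went forward to crank 6.24 rad (about 16 mm sunk), the gripper still holds the red handle at 30 N, and I touched none of the other tools.

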